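# Load the indexing table and hold it at the third click

### The arm

A 6-joint arm with a two-finger parallel gripper is mounted at the origin on the work surface. World frame = base frame: x ahead of the robot, y to its left, z up, the work surface at z = 0. Lengths are in mm, angles in rad, forces in N, time in s.
With the tool pointing down it reaches from about 350 to 875 mm from the base axis. Payload 4.2 kg.
Tool frame: the origin (TCP) lies midway between the tips of the shut fingers; the grasp point (between the pads) lies 19 mm behind it (arm.tcp_to_grasp is the distance from the TCP to the grasp point, in mm); z points along the fingers, y is the line along which they close (so a half turn about z gives the same grasp; the last joint's range is limited). The gripper opens to 85 mm and grips with 20 to 120 N. Pads are 22 mm wide; open, the fingers measure 114 mm over their backs; the gripper's body (76 mm by 85 mm) begins 54 mm behind the grasp point. The pads swing forward as they close: fully open they stand 13 mm farther back than shut.
Start: joints at [1.426, 0.385, 0.008, 0, -1.194, -0.259], TCP at [245.539, 574.726, 231.312] pointing down, gripper open.
Joint ranges: [-3.14, 3.14], [-1.21, 2.06], [-1.07, 1.41], [-3.16, 2.05], [-2.99, -0.16], [-3.1, 3.1]. Speed limits (rad/s): [2.79, 2.79, 3.14, 3.14, 3.14, 3.14].

### API

Orientations are given as a unit quaternion [x, y, z, w].
In Python, from bench import arm, imaging, job, models gives the robot as it stands.
- The arm moves only by the tool arm_command, never from a script. Its argument "rows" is a list of rows, each an object with "grip": the opening, from 0 (shut) to 1 (fully open); "linear": the shift along the tool's x, y, z in mm, a list of three; "rot": the turn, a rotation vector about the tool's x, y, z in rad, a list of three. In form: [{"grip": grip, "linear": [tx, ty, tz], "rot": [rx, ry, rz]}, ...]. A call has 1 to 10 rows; each row is the pose to reach, as a shift and turn from the pose commanded when the call began, along the tool's axes at that moment; what a row does not reach only later rows make up. A row lasts 1/8 s, in which the tool goes at most 62.5 mm and 10.7 degrees, less where a joint would pass 70% of its speed; a pose out of reach is approached as far as the arm can. A call with a gripper value outside its range is refused whole. The fingers move at their own pace and stop on an object; the grip force is fixed at half the most. Time passes only in rows, so rows that repeat a pose let the fingers close. It gives the time, the measured TCP pose, the force, the opening and the grip force at its end, in the units of the state.
- arm.read_state(): the state, without advancing time (a new reading comes with each control period).
- imaging.get_image(name): name is "scene" or "side" or "wrist"; returns a dict with "frame" (480x640x3 uint8, red, green, blue), "fx", "fy", "cx", "cy" (pixels), "extrinsics" (4x4, takes a point from world to camera coordinates); the wrist camera has in their place "T_tool_cam" (4x4, takes a point from camera to tool coordinates, whose origin is the TCP and whose axes are the flange's). Camera axes: x right, y down, z forward; pixel columns grow to the right and rows downward; lengths in mm; the calibration is good to about 2 mm. A picture is of the moment at which its call begins: read the wrist's pose just before it. There is no depth.
- job.job_done(): hands the job in; it is judged then, once.
Trained networks look in a picture, given as the dict that the camera call returned (one of the last four; its "shot" number tells which), for a name from the list of things; names that differ only in an ending like _2 or _b are one class to them, and where a whole thing is asked for, a point or a joint stands for the part that bears it (a point fixed in the world has none). Each returns a list of dicts, best first, with "score" (0 to 1); they miss things now and then, are a little off and sometimes report something else, mostly with a low value. They report only what shows in the picture. A call takes as long as a camera call. They do not tell look-alikes from the thing itself.
- models.spot_in(picture, query): "rect" ([left, top, right, bottom] in pixels, round what is visible of it).
- models.tip_of(picture, query): "pixel" ([column, row] in pixels: a listed point, or the origin of a listed thing).
The state is a dict: "clock": time; "joints": joint angles; "joint_vel": joint speeds; "joint_efforts": joint torques, N m; "position": TCP position; "ee_rot": TCP orientation; "contact_force": force on the tool from outside, world axes, zero at the start; "wrist_torque": the same for the moment, N m; "gripper_width": finger opening in mm; "grasp_force": force on a finger pad.
Only numpy, scipy, OpenCV 4.12 (cv2) and the standard library are available. Lean on these libraries where they do the work, as an engineer would, in place of code of your own. Each camera call takes 0.05 s, during which the arm holds its last target. There are 200 camera calls.

### The job

Take the two wooden dowels from the plywood stand and drop one upright into each of the two square sockets of the round indexing table, all the way to the bottom, while the table rests at home. Then grip the black bar knob in the middle and turn it clockwise (seen from above), counting the clicks, to the third stop without running on past it. The table is sprung and runs back home if let go, so finish still gripping the knob and holding it steadily at the third stop, ready for drilling; leave the other things on the bench alone.

Things in the scene. Friction and masses are not known exactly. Their poses are not given: they have to be found in the camera images.
- indexer: Indexing table, fixed to the bench: grey round foot 256 mm in diameter, 22 mm high, origin at the centre of its underside; on it the aluminium turning plate, 212 mm in diameter, top 40 mm above the bench, with two sockets and the knob. At home its axes agree with the plate's. A black mark on the plate's rim at +x points to pale lines on the foot: home, then stops one to four. A sideways knock can turn the plate.
- dowel_a_mid (a point): Centre (half-way up) of one loose wooden dowel, a plain round rod 22 mm in diameter and 100 mm long, upright, about 28 g. It stands in a hole of the plywood stand with its foot 12 mm above the bench, 20 mm deep in the hole, so its middle is at height 62 mm and 80 mm of it show above the stand. z axis along the rod.
- dowel_b_mid (a point): Centre of the other loose dowel, identical to the first, in the other hole of the stand.
- stand: Plywood stand fixed to the bench, a block 150 x 56 mm and 32 mm high, origin at the centre of its underside, x along its length. Its two holes lie at x = -45 mm and +45 mm and hold one dowel each; holes 24 mm in diameter.
- socket_a (a point): Centre of the mouth of one socket: a dark wooden block 46 x 46 mm on the turning plate, 90 mm from the knob's axis along the plate's +y (point axes = plate axes), with a blind hole 26 mm wide and 30 mm deep, chamfered 3 mm. Mouth 74 mm, floor 44 mm above the bench. A fully seated dowel has its middle 20 mm above this point and its top 144 mm above the bench. Either dowel fits either socket.
- socket_b (a point): Centre of the mouth of the other socket, the same in every way, on the opposite side of the knob, 90 mm from its axis along the plate's -y.
- knob_grip (a point): Centre of the black bar knob, on the plate's turning axis, 170 mm above the bench. The bar is 46 mm long along this point's x, 14 mm thick (gripped across y), 36 mm high (152 to 188 mm above the bench), z up; below it a flange 44 mm and a post 22 mm in diameter. Knob, plate and sockets turn as one piece.
- plate (a joint): Angle in rad of plate and knob: 0 at home (start), growing clockwise seen from above (the knob's yaw falls as much). Stops every 24 degrees: 0.419, 0.838, third 1.257, fourth 1.676. A spring pulls home: 0.08 N m at home, 0.13 at the third stop; the clicks add a ripple of +-0.07 N m, hardest a quarter step past a stop, easiest a quarter step before one. It does not stay by itself.
- glue: Bystander: white glue bottle, 60 mm in diameter, 160 mm high, standing; origin at the centre of its underside.
- mallet: Bystander: hammer lying on the bench to the robot's left.
- tape: Bystander: black tape measure, 65 x 65 x 34 mm; origin at the centre of its underside.
- trysquare: Bystander: try square lying flat, stock 120 mm long and blade 180 mm long; origin under the middle of the stock.
Things that resemble listed ones, but are neither listed nor needed, are in the scene too. Leave any turquoise look-alike of the part that bears dowel_a_mid alone.

How it is judged:
By the outcome, as a careful person would: the job done as asked, in the order asked, and still so for the second after the job is handed in, while the arm keeps its last pose, push and grip.
It also fails if it takes over 72 s, if anything falls off the work surface, if the arm or the gripper's body presses on something with over 40 N, if the wrist force passes 120 N, or if a joint passes its speed limit or range.

## Working session

There is one attempt and no reset: what is moved stays moved. The work goes in short steps, Python scripts to look and compute and a tool call to move; the robot and the scene stay as the last step left them, time stands still between calls to the robot, and variables do not carry over. Pictures are saved under pics/ and viewed, at most 12 in all, crops included, and the job is handed in when it is done.

Besides the shell and the picture viewer there is one more tool, called after "Request:" as name(argument=value, ...), one argument or row to a line, values as JSON. arm_command: Moves the arm, as the interface text tells. Its arguments: {"type":"object","properties":{"rows":{"type":"array"}},"required":["rows"]}

```bash
mkdir -p pics; ls; cat > h.py <<'E'
import numpy as np, cv2
from bench import arm, imaging, job, models
from scipy.spatial.transform import Rotation as R
def ray(p,px,st=None):
    u=np.array([(px[0]-p['cx'])/p['fx'],(px[1]-p['cy'])/p['fy'],1.])
    if 'extrinsics' in p: T=np.linalg.inv(np.array(p['extrinsics']))
    else:
        W=np.eye(4);W[:3,:3]=R.from_quat(st['ee_rot']).as_matrix();W[:3,3]=st['position'];T=W@np.array(p['T_tool_cam'])
    return T[:3,3],T[:3,:3]@u
def atz(p,px,z,st=None):
    o,d=ray(p,px,st); return o+d*(z-o[2])/d[2]
def save(p,n): cv2.imwrite('pics/'+n,cv2.cvtColor(p['frame'],cv2.COLOR_RGB2BGR))
E
python3 - <<'E'
from h import *
np.set_printoptions(precision=1,suppress=True)
st=arm.read_state(); print(st['position'],R.from_quat(st['ee_rot']).as_matrix().round(3).tolist(),st['contact_force'],arm.tcp_to_grasp)
H=dict(dowel_a_mid=62,socket_a=74,knob_grip=170,stand=0,indexer=0,glue=0)
for c in('scene','side'):
    p=imaging.get_image(c); save(p,c+'.png')
    for q,z in H.items():
        for r in models.tip_of(p,q)[:4]: print(c,q,np.array(r['pixel']),round(r['score'],2),atz(p,r['pixel'],z))
E
python3 -c "
import cv2,numpy as np
" 
```

```text
pics
[245.3 574.2 230.2] [[0.92, -0.393, -0.001], [-0.393, -0.92, -0.002], [0.0, 0.002, -1.0]] [ 0.4 -0.7  0.5] 18.700000000000003
scene dowel_a_mid [175.2 256.4] 0.76 [ 339.3 -212.1   62. ]
scene dowel_a_mid [166.4 281.1] 0.75 [ 405.8 -273.3   62. ]
scene dowel_a_mid [136.5 302.7] 0.62 [ 424.4 -365.6   62. ]
scene socket_a [318.  213.6] 0.98 [456.3 191.9  74. ]
scene socket_a [279.3 251.4] 0.86 [511.9  11.9  74. ]
scene knob_grip [300.2 210.1] 0.69 [502.2  93.3 170. ]
scene knob_grip [280.5 253.6] 0.63 [601.5 -44.4 170. ]
scene stand [176.8 309.3] 0.89 [ 454.2 -281.6    0. ]
scene stand [303.  376.4] 0.37 [ 819.3 -149.     0. ]
scene indexer [303.3 254.5] 0.63 [502.8  99.6   0. ]
scene glue [301.8 380.1] 0.95 [ 825.3 -157.2    0. ]
side dowel_a_mid [272.4 425.9] 0.97 [ 406.6 -369.3   62. ]
side dowel_a_mid [221.  363.9] 0.96 [ 332.2 -221.7   62. ]
side dowel_a_mid [261.6 380.2] 0.94 [ 398.9 -272.2   62. ]
side socket_a [269.9 225.6] 0.88 [463.4 185.3  74. ]
side socket_a [307.8 268.5] 0.8 [524.2   6.2  74. ]
side knob_grip [285.8 209.6] 0.82 [492.8  94.4 170. ]
side stand [291.6 405.7] 0.86 [ 446.9 -283.5    0. ]
side indexer [285.9 273.3] 0.55 [486.2  93.5   0. ]
side glue [463.  332.4] 0.84 [ 810.7 -163.9    0. ]
side glue [293.4 402.8] 0.37 [ 450.9 -277.8    0. ]
```

View pics/scene.png

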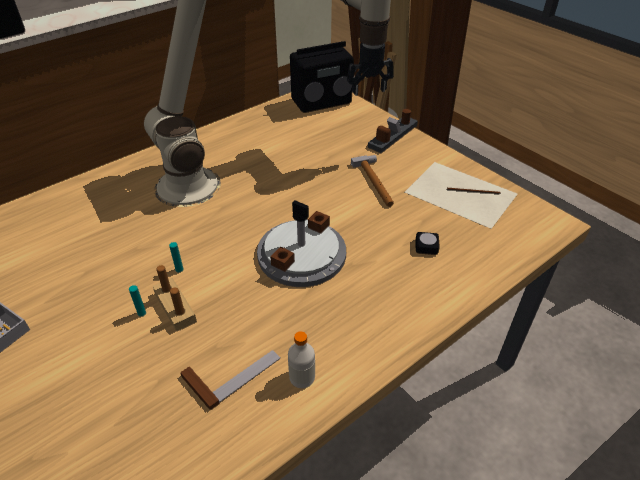

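View pics/side.png

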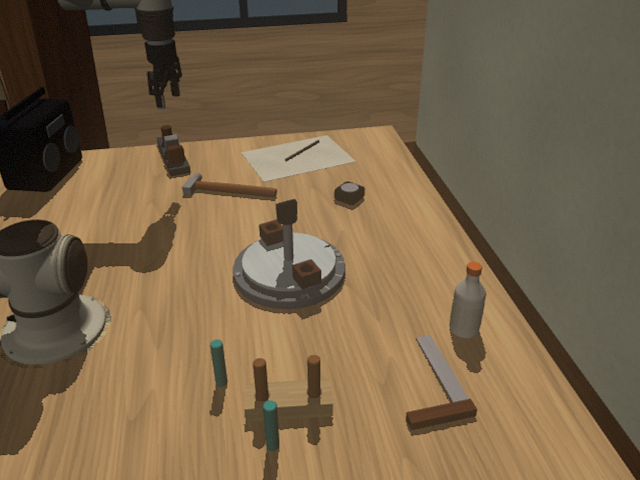

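The brown dowels in the plywood stand are at side (261,380) and (314,377), or scene (164,279) and (178,302). They stand in the stand's holes and are wood-coloured, so they fit the description. The turquoise look-alikes at side (219,364) and (271,426) stand on the bare bench. The indexer is near (490,97), with its knob at side (286,210) and sockets at (270,231) and (307,272).

```bash
cat >> h.py <<'E'
np.set_printoptions(precision=1,suppress=True)
def to(st,pos,yaw=None):
    M=R.from_quat(st['ee_rot']).as_matrix(); l=M.T@(np.array(pos)-st['position'])
    r=np.zeros(3)
    if yaw is not None: r=R.from_matrix(M.T@(R.from_euler('z',yaw)*R.from_euler('x',np.pi)).as_matrix()).as_rotvec()
    return l.round(1),r.round(3)
E
python3 - <<'E'
from h import *
st=arm.read_state(); p=imaging.get_image('wrist'); print(np.array(p['T_tool_cam']),p['fx'])
print(to(st,[440,100,340],-0.19)); print(to(st,[440,-280,300],-0.19))
p=imaging.get_image('side'); print([atz(p,q,62) for q in ([261,381],[314,377])])
c=p['frame'][320:460,180:360]; cv2.imwrite('pics/crop.png',cv2.cvtColor(cv2.resize(c,None,fx=4,fy=4,interpolation=2),4))
E
```

```text
[[  -0.    -1.    -0.3   80.3]
 [   1.    -0.    -0.    -0.4]
 [   0.    -0.3    1.  -141.6]
 [   0.     0.     0.     1. ]] 414.13806532492254
(array([ 365.4,  360.1, -108.7]), array([-0. ,  0. , -0.2]))
(array([514.7, 709.6, -68.7]), array([-0. ,  0. , -0.2]))
[array([ 397.7, -273.8,   62. ]), array([ 488. , -281.5,   62. ])]
```

View pics/crop.png

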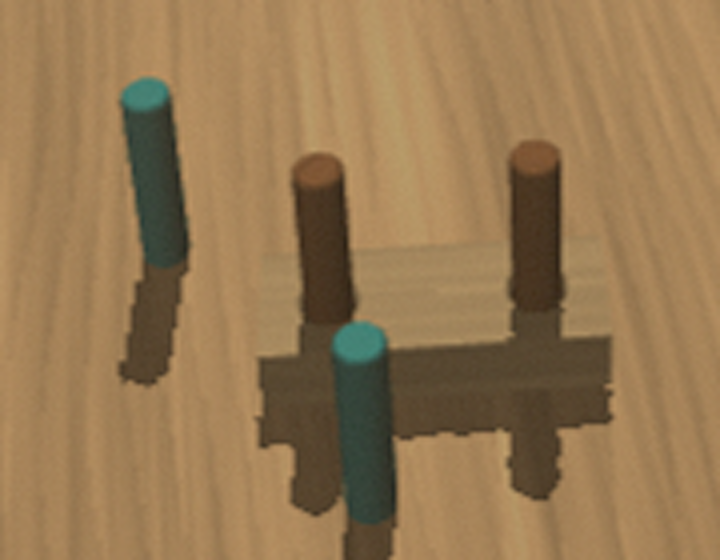

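The crop confirms it: two brown dowels stand in the plywood block at crop (320,240) and (537,230). The turquoise ones at (155,180) and (365,420) stay untouched.

Request:
arm_command(
  rows=[
    {"grip":0.6,"linear":[60,60,-60],"rot":[0,0,-0.1]},
    {"grip":0.6,"linear":[120,120,-109],"rot":[0,0,-0.2]},
    {"grip":0.6,"linear":[365,360,-109],"rot":[0,0,-0.32]},
    {"grip":0.6,"linear":[365,360,-109],"rot":[0,0,-0.32]},
    {"grip":0.6,"linear":[365,360,-109],"rot":[0,0,-0.32]},
    {"grip":0.6,"linear":[365,360,-109],"rot":[0,0,-0.32]},
    {"grip":0.6,"linear":[365,360,-109],"rot":[0,0,-0.32]},
    {"grip":0.6,"linear":[365,360,-109],"rot":[0,0,-0.32]},
    {"grip":0.6,"linear":[365,360,-109],"rot":[0,0,-0.32]},
    {"grip":0.6,"linear":[365,360,-109],"rot":[0,0,-0.32]},
  ],
)

```text
clock: 2.05
position: [440.3, 98.4, 340.7]
ee_rot: [0.999, -0.044, 0.0, -0.0]
contact_force: [0.8, 0.7, -0.3]
gripper_width: 51.3
grasp_force: 0.0
```

```bash
python3 - <<'E'
from h import *
st=arm.read_state();p=imaging.get_image('wrist');save(p,'w1.png')
print(st['clock'],st['position'],R.from_quat(st['ee_rot']).as_euler('xyz'),to(st,[430,-270,300],-0.08))
for q,z in dict(socket_a=74,knob_grip=170).items():
    for r in models.tip_of(p,q)[:4]: print(q,np.array(r['pixel']),round(r['score'],2),atz(p,r['pixel'],z,st))
E
```

```text
2.05 [440.3  98.4 340.7] [-3.1 -0.  -0.1] (array([ 22.1, 367.9,  40.6]), array([-0., -0., -0.]))
socket_a [412.7  91.9] 0.93 [525.8  11.7  74. ]
socket_a [243.  167.7] 0.88 [470.5 179.2  74. ]
knob_grip [322.3 138.3] 0.98 [498.3  97.3 170. ]
```

Request:
arm_command(
  rows=[
    {"grip":0.6,"linear":[20,368,40],"rot":[0,0,0]},
    {"grip":0.6,"linear":[20,368,40],"rot":[0,0,0]},
    {"grip":0.6,"linear":[20,368,40],"rot":[0,0,0]},
    {"grip":0.6,"linear":[20,368,40],"rot":[0,0,0]},
    {"grip":0.6,"linear":[20,368,40],"rot":[0,0,0]},
    {"grip":0.6,"linear":[20,368,40],"rot":[0,0,0]},
    {"grip":0.6,"linear":[20,368,40],"rot":[0,0,0]},
    {"grip":0.6,"linear":[20,368,40],"rot":[0,0,0]},
    {"grip":0.6,"linear":[20,368,40],"rot":[0,0,0]},
  ],
)

```text
clock: 3.32
position: [429.4, -266.7, 300.7]
ee_rot: [0.999, -0.041, 0.0, 0.0]
contact_force: [0.9, -0.6, -0.1]
gripper_width: 51.1
grasp_force: 0.0
```

```bash
python3 - <<'E'
from h import *
st=arm.read_state();p=imaging.get_image('wrist');save(p,'w2.png')
print(st['clock'],st['position'],R.from_quat(st['ee_rot']).as_euler('xyz'))
f=p['frame']
for q,z in dict(dowel_a_mid=62,stand=0).items():
    for r in models.tip_of(p,q)[:4]: x,y=map(int,r['pixel']); print(q,x,y,f[y,x],round(r['score'],2),atz(p,r['pixel'],z,st))
E
```

```text
3.325 [ 429.4 -266.7  300.7] [ 3.1 -0.  -0.1]
dowel_a_mid 339 224 [48 29 15] 0.82 [ 401.4 -275.2   62. ]
dowel_a_mid 422 207 [14 72 66] 0.81 [ 411.8 -354.4   62. ]
dowel_a_mid 278 294 [ 8 33 31] 0.73 [ 333.5 -209.    62. ]
stand 341 168 [221 178 116] 0.79 [ 445.3 -282.2    0. ]
```

View pics/w2.png

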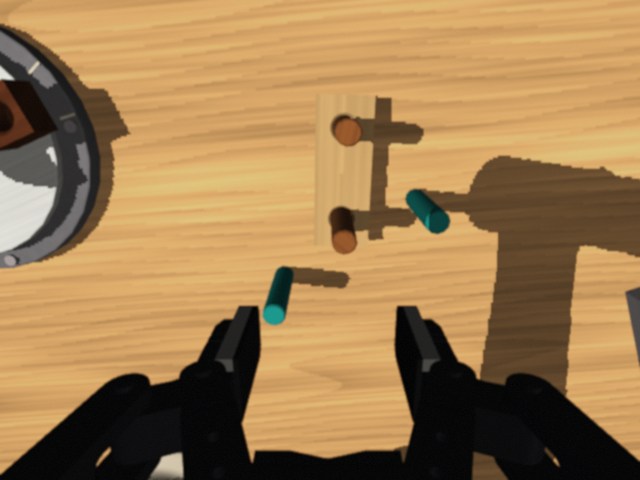

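The picture shows brown tops at (344,242) and (348,131), with the turquoise ones at (428,210) and (278,295). The stand's edges run parallel to the tool x axis.

```bash
python3 - <<'E'
from h import *
st=arm.read_state();p=imaging.get_image('wrist')
a=atz(p,[344,243],112,st);b=atz(p,[348,132],112,st);print(a,b,np.linalg.norm(a-b),np.arctan2(*(b-a)[[1,0]]))
for t in(a,b): print(to(st,[t[0],t[1],63],-0.085))
E
```

```text
[ 399.2 -278.2  112. ] [ 489.1 -287.6  112. ] 90.38565394951972 -0.10396023166601406
(array([-29.3,  13.6, 237.7]), array([ 0., -0.,  0.]))
(array([ 61.1,  15.7, 237.8]), array([ 0., -0.,  0.]))
```

Request:
arm_command(
  rows=[
    {"grip":0.6,"linear":[61,16,60],"rot":[0,0,0]},
    {"grip":0.6,"linear":[61,16,110],"rot":[0,0,0]},
    {"grip":0.6,"linear":[61,16,130],"rot":[0,0,0]},
    {"grip":0.6,"linear":[61,16,165],"rot":[0,0,0]},
    {"grip":0.6,"linear":[61,16,200],"rot":[0,0,0]},
    {"grip":0.6,"linear":[61,16,225],"rot":[0,0,0]},
    {"grip":0.6,"linear":[61,16,238],"rot":[0,0,0]},
    {"grip":0.6,"linear":[61,16,238],"rot":[0,0,0]},
    {"grip":0.6,"linear":[61,16,238],"rot":[0,0,0]},
  ],
)

```text
clock: 4.65
position: [489.3, -289.4, 63.5]
ee_rot: [0.999, -0.042, 0.001, 0.0]
contact_force: [-0.1, -0.5, 0.2]
gripper_width: 51.3
grasp_force: 0.0
```

Request:
arm_command(
  rows=[
    {"grip":0.0,"linear":[0,0,0],"rot":[0,0,0]},
    {"grip":0.0,"linear":[0,0,0],"rot":[0,0,0]},
    {"grip":0.0,"linear":[0,0,0],"rot":[0,0,0]},
    {"grip":0.0,"linear":[0,0,0],"rot":[0,0,0]},
    {"grip":0.0,"linear":[0,0,0],"rot":[0,0,0]},
    {"grip":0.0,"linear":[0,0,0],"rot":[0,0,0]},
  ],
)

```text
clock: 5.4
position: [488.9, -289.2, 63.2]
ee_rot: [0.999, -0.042, 0.001, 0.0]
contact_force: [-0.0, 2.6, 5.7]
gripper_width: 20.4
grasp_force: 58.6
```

Request:
arm_command(
  rows=[
    {"grip":0.0,"linear":[0,0,-30],"rot":[0,0,0]},
    {"grip":0.0,"linear":[0,0,-80],"rot":[0,0,0]},
    {"grip":0.0,"linear":[0,0,-137],"rot":[0,0,0.18]},
    {"grip":0.0,"linear":[4,-60,-160],"rot":[0,0,0.36]},
    {"grip":0.0,"linear":[7,-110,-160],"rot":[0,0,0.54]},
    {"grip":0.0,"linear":[7,-160,-160],"rot":[0,0,0.72]},
    {"grip":0.0,"linear":[7,-210,-160],"rot":[0,0,0.9]},
    {"grip":0.0,"linear":[7,-260,-160],"rot":[0,0,1.08]},
    {"grip":0.0,"linear":[7,-304,-150],"rot":[0,0,1.17]},
    {"grip":0.0,"linear":[7,-304,-150],"rot":[0,0,1.17]},
  ],
)

```text
clock: 6.65
position: [520.2, 15.5, 211.2]
ee_rot: [0.811, -0.585, -0.001, 0.001]
contact_force: [0.1, -0.9, -0.0]
gripper_width: 20.9
grasp_force: 59.0
```

```bash
cat > look.py <<'E'
from h import *
import sys
st=arm.read_state();p=imaging.get_image('wrist');save(p,sys.argv[1])
print(st['clock'],st['position'],R.from_quat(st['ee_rot']).as_euler('xyz').round(3),st['gripper_width'],st['contact_force'])
for q,z in dict(socket_a=74,knob_grip=170).items():
    for r in models.tip_of(p,q)[:3]: print(q,np.array(r['pixel']),round(r['score'],2),atz(p,r['pixel'],z,st))
for c in('scene','side'):
    p=imaging.get_image(c)
    for q,z in dict(socket_a=74,dowel_a_mid=150).items():
        for r in models.tip_of(p,q)[:4]: print(c,q,np.array(r['pixel']),round(r['score'],2),atz(p,r['pixel'],z))
E
python3 look.py w3.png
```

```text
6.65 [520.2  15.5 211.2] [ 3.1  0.  -1.2] 20.90166419717871 [ 0.1 -0.9 -0. ]
socket_a [319.8 214.3] 0.79 [528.3   9.8  74. ]
scene socket_a [282.3 253.1] 0.97 [522.2  14.3  74. ]
scene socket_a [316.3 216.4] 0.86 [462.8 180.3  74. ]
scene dowel_a_mid [137.4 301.8] 0.83 [ 504.6 -379.5  150. ]
scene dowel_a_mid [176.2 256. ] 0.6 [ 428.3 -239.3  150. ]
scene dowel_a_mid [164.6 278.2] 0.52 [ 477.7 -296.8  150. ]
side socket_a [271.  224.1] 0.95 [466.6 191.2  74. ]
side socket_a [305.9 265.1] 0.9 [522.1  18.7  74. ]
side dowel_a_mid [272.3 426.6] 0.89 [ 403.  -440.2  150. ]
side dowel_a_mid [259.2 380.3] 0.78 [ 392.9 -352.5  150. ]
side dowel_a_mid [217.9 364.2] 0.58 [ 332.5 -307.9  150. ]
```

View pics/w3.png

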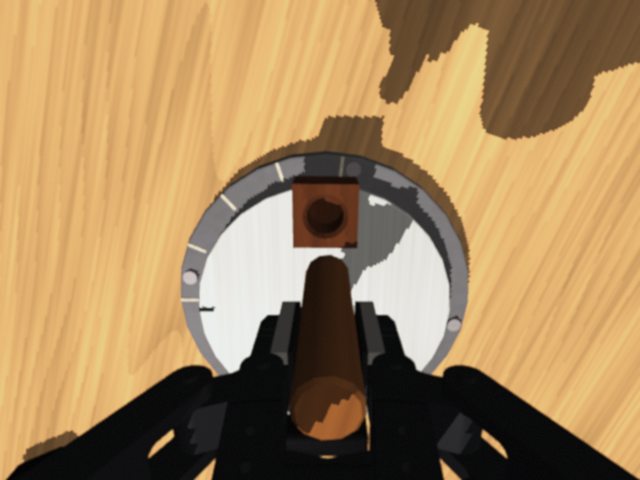

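The dowel is gripped upright with its foot end at about (327,257). The socket_b mouth is at about (325,216), and the block is square to the tool.

```bash
cat >> h.py <<'E'
def proj(p,X,st):
    W=np.eye(4);W[:3,:3]=R.from_quat(st['ee_rot']).as_matrix();W[:3,3]=st['position'];T=np.linalg.inv(W@np.array(p['T_tool_cam']))
    c=T[:3,:3]@X+T[:3,3]; return np.array([p['cx']+p['fx']*c[0]/c[2],p['cy']+p['fy']*c[1]/c[2]])
E
python3 - <<'E'
from h import *
st=arm.read_state();p=imaging.get_image('wrist')
s=atz(p,[325,216],74,st);print(s, atz(p,[293.5,247],74,st),atz(p,[357.5,247],74,st))
M=R.from_quat(st['ee_rot']).as_matrix();f=np.array(st['position'])+M[:,2]*51.2
for t in np.linspace(0,2*np.pi,5)[:4]: print(proj(p,f+M@np.array([11*np.cos(t),11*np.sin(t),0]),st))
print(to(st,[s[0],s[1],160],-1.253))
E
```

```text
[525.2   7.   74. ] [539.6  35.7  74. ] [496.1  21.5  74. ]
[329.1 251.9]
[351.  272.6]
[329.1 292.5]
[307.2 272.6]
(array([ 6.5, -2.5, 52.5]), array([-0., -0., -0.]))
```

Request:
arm_command(
  rows=[
    {"grip":0.0,"linear":[4,-1,20],"rot":[0,0,0]},
    {"grip":0.0,"linear":[8,-1.5,45],"rot":[0,0,0]},
    {"grip":0.0,"linear":[8,-1.5,60],"rot":[0,0,0]},
    {"grip":0.0,"linear":[8,-1.5,60],"rot":[0,0,0]},
  ],
)

```text
clock: 7.65
position: [524.0, 5.8, 151.4]
ee_rot: [0.81, -0.587, -0.001, 0.001]
contact_force: [0.6, -0.6, -0.0]
gripper_width: 20.5
grasp_force: 59.0
```

```bash
python3 look.py w4.png | head -3
```

```text
7.65 [524.    5.8 151.4] [ 3.1 -0.  -1.3] 20.464641684076962 [ 0.6 -0.6 -0. ]
socket_a [322.9 260.6] 0.76 [526.   10.1  74. ]
scene socket_a [283.6 255.4] 0.83 [531.4  11.8  74. ]
```

View pics/w4.png

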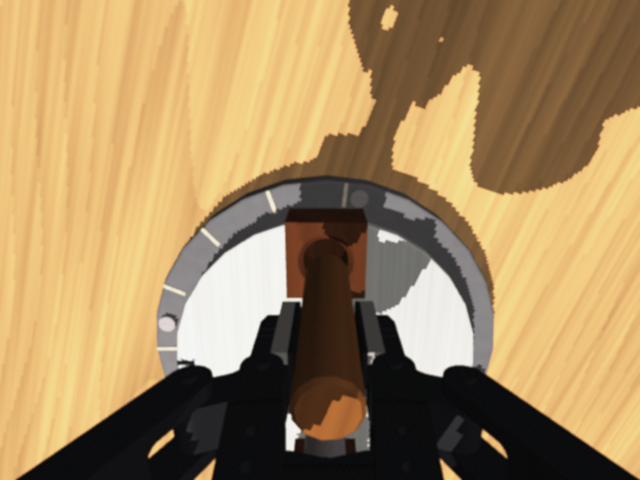

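The block's top face spans columns 286–367 and rows about 220–297, centred near (326.5,258). The dowel's front foot edge is at about (327,240).

```bash
python3 - <<'E'
from h import *
st=arm.read_state();p=imaging.get_image('wrist')
M=R.from_quat(st['ee_rot']).as_matrix();f=np.array(st['position'])+M[:,2]*51.2
print(proj(p,f+M@np.array([11,0,0]),st),proj(p,f,st))
for px in([326.5,258],[286,297],[367,297],[286,220],[367,220]):
    s=atz(p,px,74,st);print(s,to(st,[s[0],s[1],100])[0])
E
```

```text
[329.1 251.9] [329.1 272.6]
[525.4   9.   74. ] [-2.5 -1.4 52.8]
[540.4  39.5  74. ] [-26.8 -25.1  52.8]
[495.3  24.7  74. ] [-26.8  22.3  52.7]
[553.5  -5.3  74. ] [ 19.9 -23.6  52.8]
[511.1 -19.2  74. ] [19.8 21.  52.7]
```

Request:
arm_command(
  rows=[
    {"grip":0.0,"linear":[-1,-0.5,12],"rot":[0,0,0]},
    {"grip":0.0,"linear":[-1,-0.5,22],"rot":[0,0,0]},
    {"grip":0.0,"linear":[-1,-0.5,30],"rot":[0,0,0]},
    {"grip":0.0,"linear":[-1,-0.5,36],"rot":[0,0,0]},
    {"grip":0.0,"linear":[-1,-0.5,36],"rot":[0,0,0]},
  ],
)

```text
clock: 8.78
position: [524.4, 7.2, 115.6]
ee_rot: [0.81, -0.587, -0.001, 0.0]
contact_force: [-0.3, 0.1, -0.2]
gripper_width: 20.5
grasp_force: 59.0
```

No contact force, so the foot is inside the hole. Continuing down.

Request:
arm_command(
  rows=[
    {"grip":0.0,"linear":[0,0,8],"rot":[0,0,0]},
    {"grip":0.0,"linear":[0,0,14],"rot":[0,0,0]},
    {"grip":0.0,"linear":[0,0,18],"rot":[0,0,0]},
    {"grip":0.0,"linear":[0,0,18],"rot":[0,0,0]},
  ],
)

```text
clock: 9.28
position: [524.7, 7.2, 97.8]
ee_rot: [0.81, -0.587, -0.0, 0.0]
contact_force: [0.2, 2.2, -0.2]
gripper_width: 20.3
grasp_force: 59.0
```

Request:
arm_command(
  rows=[
    {"grip":0.0,"linear":[-0.5,0,2],"rot":[0,0,0]},
    {"grip":0.5,"linear":[-0.5,0,2],"rot":[0,0,0]},
    {"grip":0.6,"linear":[-0.5,0,2],"rot":[0,0,0]},
    {"grip":0.6,"linear":[-0.5,0,2],"rot":[0,0,0]},
    {"grip":0.6,"linear":[-0.5,0,2],"rot":[0,0,0]},
    {"grip":0.6,"linear":[-0.5,0,-20],"rot":[0,0,0]},
    {"grip":0.6,"linear":[-0.5,0,-70],"rot":[0,0,0]},
    {"grip":0.6,"linear":[-0.5,0,-120],"rot":[0,0,0]},
    {"grip":0.6,"linear":[-0.5,0,-120],"rot":[0,0,0]},
  ],
)

```text
clock: 10.4
position: [527.2, 8.1, 223.1]
ee_rot: [0.81, -0.586, 0.003, -0.004]
contact_force: [-0.2, -0.1, 0.2]
gripper_width: 51.0
grasp_force: 0.0
```

```bash
python3 look.py w5.png | grep -v scene
python3 - <<'E'
from h import *
st=arm.read_state()
print(to(st,[398.7,-279.5,220],-0.084),to(st,[398.7,-279.5,63],-0.084))
E
```

```text
10.4 [527.2   8.1 223.1] [-3.1 -0.  -1.3] 51.02794648004428 [-0.2 -0.1  0.2]
knob_grip [331.3 416.4] 0.94 [498.4  93.  170. ]
side socket_a [272.1 222.7] 0.64 [469.9 196.7  74. ]
side socket_a [307.8 265.3] 0.6 [526.   17.2  74. ]
side dowel_a_mid [272.4 425.1] 0.89 [ 403.5 -437.7  150. ]
side dowel_a_mid [219.1 365.4] 0.85 [ 334.3 -310.8  150. ]
side dowel_a_mid [258.4 381.5] 0.77 [ 391.5 -354.6  150. ]
(array([233.6, 208.9,  -2.2]), array([ 0. ,  0. , -1.2])) (array([233.6, 208.6, 154.8]), array([ 0. ,  0. , -1.2]))
```

View pics/w5.png

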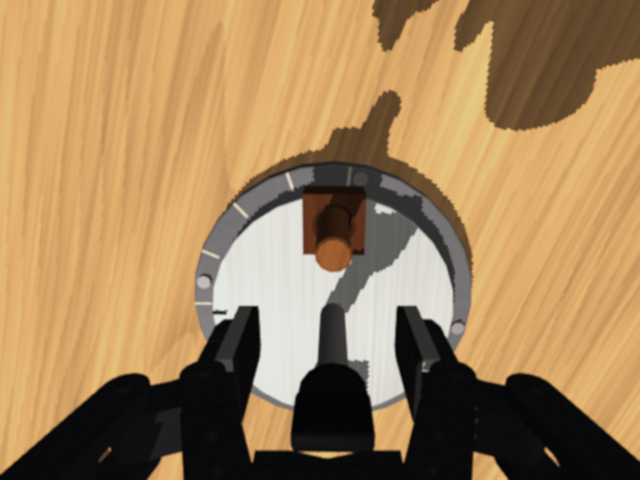

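Picture: the first dowel is upright in its socket with its top at (333,254). The plate mark is at the home line, near (215,312). Next is the second brown dowel.

Request:
arm_command(
  rows=[
    {"grip":0.6,"linear":[30,20,-10],"rot":[0,0,-0.18]},
    {"grip":0.6,"linear":[70,55,-10],"rot":[0,0,-0.36]},
    {"grip":0.6,"linear":[110,90,-10],"rot":[0,0,-0.54]},
    {"grip":0.6,"linear":[150,125,-10],"rot":[0,0,-0.72]},
    {"grip":0.6,"linear":[190,160,-10],"rot":[0,0,-0.9]},
    {"grip":0.6,"linear":[220,190,-5],"rot":[0,0,-1.08]},
    {"grip":0.6,"linear":[234,208,0],"rot":[0,0,-1.17]},
    {"grip":0.6,"linear":[234,208,40],"rot":[0,0,-1.17]},
    {"grip":0.6,"linear":[234,208,60],"rot":[0,0,-1.17]},
    {"grip":0.6,"linear":[234,208,60],"rot":[0,0,-1.17]},
  ],
)

```text
clock: 12.1
position: [398.8, -279.3, 156.7]
ee_rot: [0.999, -0.042, -0.002, -0.001]
contact_force: [0.4, -0.4, 0.8]
gripper_width: 51.5
grasp_force: 0.0
```

```bash
python3 - <<'E'
from h import *
st=arm.read_state();p=imaging.get_image('wrist');save(p,'w6.png')
print(st['position'],R.from_quat(st['ee_rot']).as_euler('xyz').round(3),to(st,[398.7,-279,63],-0.084))
# dowel top: brown blob near projection
t=proj(p,np.array([399,-278.5,112]),st);print(t)
for r in models.spot_in(p,'dowel_a_mid')[:4]: print(r)
E
```

```text
[ 398.8 -279.3  156.7] [-3.1  0.  -0.1] (array([ 0.3, -0.2, 93.7]), array([-0.,  0., -0.]))
[326.4 278.5]
{'rect': [422.5, 182.4, 503.0, 261.9], 'score': 0.93}
{'rect': [302.5, 211.6, 349.0, 296.8], 'score': 0.78}
{'rect': [226.2, 298.0, 262.3, 317.8], 'score': 0.59}
{'rect': [280.9, 29.5, 380.0, 273.1], 'score': 0.59}
```

Request:
arm_command(
  rows=[
    {"grip":0.6,"linear":[0,0,40],"rot":[0,0,0]},
    {"grip":0.6,"linear":[0,0,75],"rot":[0,0,0]},
    {"grip":0.6,"linear":[0,0,94],"rot":[0,0,0]},
    {"grip":0.6,"linear":[0,0,94],"rot":[0,0,0]},
    {"grip":0.0,"linear":[0,0,94],"rot":[0,0,0]},
    {"grip":0.0,"linear":[0,0,94],"rot":[0,0,0]},
    {"grip":0.0,"linear":[0,0,94],"rot":[0,0,0]},
    {"grip":0.0,"linear":[0,0,94],"rot":[0,0,0]},
    {"grip":0.0,"linear":[0,0,94],"rot":[0,0,0]},
    {"grip":0.0,"linear":[0,0,94],"rot":[0,0,0]},
  ],
)

```text
clock: 13.45
position: [401.2, -279.9, 65.8]
ee_rot: [0.999, -0.042, 0.002, 0.001]
contact_force: [-0.3, 0.8, 6.3]
gripper_width: 20.4
grasp_force: 58.8
```

```bash
python3 - <<'E'
from h import *
st=arm.read_state()
print(to(st,[474,168,285],-1.253),to(st,[440,-100,285],-1.253))
E
```

```text
(array([  36. , -452.2, -219.5]), array([-0. , -0. ,  1.2])) (array([  24.4, -182.3, -219.3]), array([-0. , -0. ,  1.2]))
```

Request:
arm_command(
  rows=[
    {"grip":0.0,"linear":[0,0,-40],"rot":[0,0,0]},
    {"grip":0.0,"linear":[0,0,-100],"rot":[0,0,0]},
    {"grip":0.0,"linear":[0,0,-160],"rot":[0,0,0.15]},
    {"grip":0.0,"linear":[5,-30,-210],"rot":[0,0,0.32]},
    {"grip":0.0,"linear":[20,-85,-220],"rot":[0,0,0.5]},
    {"grip":0.0,"linear":[24,-140,-220],"rot":[0,0,0.68]},
    {"grip":0.0,"linear":[24,-195,-220],"rot":[0,0,0.86]},
    {"grip":0.0,"linear":[24,-250,-220],"rot":[0,0,1.03]},
    {"grip":0.0,"linear":[26,-305,-220],"rot":[0,0,1.17]},
    {"grip":0.0,"linear":[28,-360,-220],"rot":[0,0,1.17]},
  ],
)

```text
clock: 14.7
position: [456.5, 68.5, 284.7]
ee_rot: [0.809, -0.588, 0.0, -0.0]
contact_force: [0.9, 0.0, -0.9]
gripper_width: 20.6
grasp_force: 59.3
```

```bash
python3 - <<'E'
from h import *
st=arm.read_state();print(st['position'],st['gripper_width'],to(st,[469,179,285],-1.253),to(st,[469,179,205],-1.253))
E
```

```text
[456.5  68.5 284.7] 20.55190882672092 (array([-101.2,  -46. ,   -0.3]), array([-0.,  0., -0.])) (array([-101.2,  -45.9,   79.7]), array([-0.,  0., -0.]))
```

Request:
arm_command(
  rows=[
    {"grip":0.0,"linear":[-50,-23,0],"rot":[0,0,0]},
    {"grip":0.0,"linear":[-101,-46,10],"rot":[0,0,0]},
    {"grip":0.0,"linear":[-101,-46,40],"rot":[0,0,0]},
    {"grip":0.0,"linear":[-101,-46,75],"rot":[0,0,0]},
    {"grip":0.0,"linear":[-101,-46,75],"rot":[0,0,0]},
    {"grip":0.0,"linear":[-101,-46,75],"rot":[0,0,0]},
  ],
)

```text
clock: 15.45
position: [469.9, 177.6, 210.8]
ee_rot: [0.81, -0.587, 0.001, -0.001]
contact_force: [0.3, 0.6, 0.2]
gripper_width: 20.7
grasp_force: 59.3
```

```bash
python3 look.py w6.png | head -4
```

```text
15.45 [469.9 177.6 210.8] [-3.1  0.  -1.3] 20.68185005164474 [0.3 0.6 0.2]
socket_a [329.3 229.2] 0.92 [468.9 180.   74. ]
knob_grip [327.2  88.3] 0.98 [497.8  95.6 170. ]
scene socket_a [318.1 215.7] 0.93 [463.7 186.3  74. ]
```

View pics/w6.png

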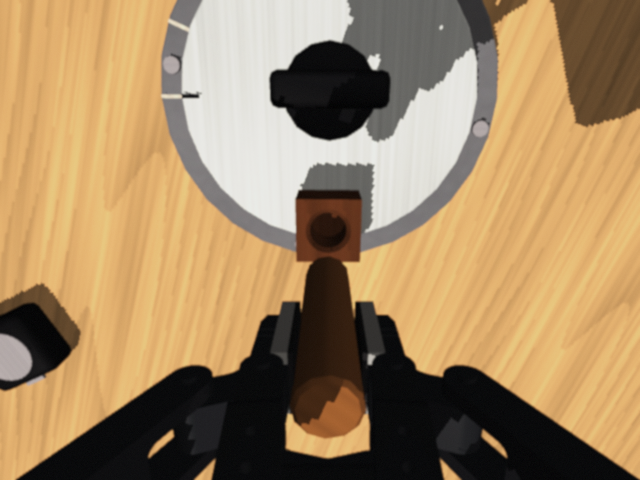

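The socket_a mouth is at (329,230) and its block spans columns 296–361. The dowel's foot edge is at (327,257). The mark at (190,96) is on the home line.

```bash
python3 - <<'E'
from h import *
st=arm.read_state();p=imaging.get_image('wrist')
for px in([328.7,229.7],[296.5,262],[360.5,262]):
    s=atz(p,px,74,st);print(s,to(st,[s[0],s[1],160],-1.253))
E
```

```text
[468.4 179.9  74. ] (array([-2.6,  0. , 49.6]), array([-0.,  0., -0.]))
[482.8 210.   74. ] (array([-26.8, -23. ,  49.7]), array([-0.,  0., -0.]))
[439.3 195.7  74. ] (array([-26.8,  22.8,  49.6]), array([-0.,  0., -0.]))
```

Request:
arm_command(
  rows=[
    {"grip":0.0,"linear":[-1.5,0.7,30],"rot":[0,0,0]},
    {"grip":0.0,"linear":[-1.5,0.7,60],"rot":[0,0,0]},
    {"grip":0.0,"linear":[-1.5,0.7,72],"rot":[0,0,0]},
    {"grip":0.0,"linear":[-1.5,0.7,80],"rot":[0,0,0]},
    {"grip":0.0,"linear":[-1.5,0.7,88],"rot":[0,0,0]},
    {"grip":0.0,"linear":[-1.5,0.7,95],"rot":[0,0,0]},
    {"grip":0.0,"linear":[-1.5,0.7,95],"rot":[0,0,0]},
  ],
)

```text
clock: 16.82
position: [467.9, 178.5, 114.1]
ee_rot: [0.81, -0.587, -0.0, 0.0]
contact_force: [-0.9, 0.6, 0.3]
gripper_width: 20.7
grasp_force: 59.3
```

Request:
arm_command(
  rows=[
    {"grip":0.0,"linear":[0,0,8],"rot":[0,0,0]},
    {"grip":0.0,"linear":[0,0,13],"rot":[0,0,0]},
    {"grip":0.0,"linear":[0,0,15],"rot":[0,0,0]},
    {"grip":0.0,"linear":[0,0,15],"rot":[0,0,0]},
  ],
)

```text
clock: 17.32
position: [468.0, 178.5, 99.2]
ee_rot: [0.81, -0.587, -0.0, 0.0]
contact_force: [0.6, 0.7, 0.2]
gripper_width: 20.6
grasp_force: 59.3
```

Request:
arm_command(
  rows=[
    {"grip":0.0,"linear":[0,0,1],"rot":[0,0,0]},
    {"grip":0.5,"linear":[0,0,1],"rot":[0,0,0]},
    {"grip":0.6,"linear":[0,0,1],"rot":[0,0,0]},
    {"grip":0.6,"linear":[0,0,1],"rot":[0,0,0]},
    {"grip":0.6,"linear":[0,0,1],"rot":[0,0,0]},
    {"grip":0.6,"linear":[0,0,-20],"rot":[0,0,0]},
    {"grip":0.6,"linear":[0,0,-70],"rot":[0,0,0]},
    {"grip":0.6,"linear":[0,0,-130],"rot":[0,0,0]},
    {"grip":0.6,"linear":[0,0,-150],"rot":[0,0,0]},
    {"grip":0.6,"linear":[0,0,-150],"rot":[0,0,0]},
  ],
)

```text
clock: 18.58
position: [468.6, 179.1, 251.1]
ee_rot: [0.81, -0.587, 0.001, -0.002]
contact_force: [-0.2, -0.4, 0.1]
gripper_width: 51.2
grasp_force: 0.0
```

```bash
python3 look.py w7.png | head -3; python3 - <<'E'
from h import *
st=arm.read_state()
print(to(st,[497.5,94,250],0.318))
p=imaging.get_image('side');c=p['frame'][170:320,210:370]
q=cv2.resize(c,(512,480),interpolation=2);w=cv2.imread('pics/w7.png');w=cv2.resize(w,(288,216))
o=np.zeros((480,800,3),np.uint8);o[:,:512]=q[:,:,::-1];o[:216,512:]=w;cv2.imwrite('pics/m.png',o)
E
```

```text
18.575 [468.6 179.1 251.1] [-3.1  0.  -1.3] 51.17958573892741 [-0.2 -0.4  0.1]
socket_a [328.5 213.2] 0.83 [468.8 180.8  74. ]
knob_grip [327.   89.7] 0.73 [497.1  96.6 170. ]
(array([89.5, -1.8, -1.4]), array([ 0. ,  0. , -1.6]))
```

View pics/m.png

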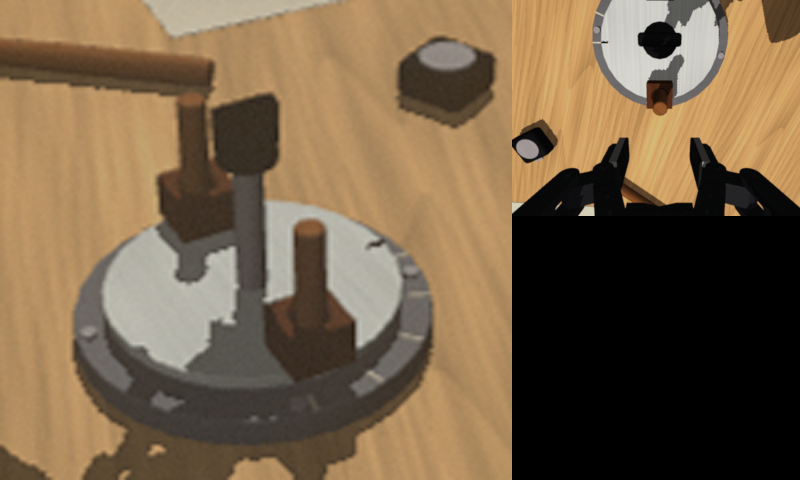

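Both dowels stand upright in their sockets. Their tops are at (192,97) and (310,225), with equal lengths showing, and the mark is still at home. Now the knob.

Request:
arm_command(
  rows=[
    {"grip":0.6,"linear":[30,-1,0],"rot":[0,0,-0.17]},
    {"grip":0.6,"linear":[60,-1.4,0],"rot":[0,0,-0.35]},
    {"grip":0.6,"linear":[88.5,-1.4,0],"rot":[0,0,-0.53]},
    {"grip":0.6,"linear":[88.5,-1.4,0],"rot":[0,0,-0.71]},
    {"grip":0.6,"linear":[88.5,-1.4,0],"rot":[0,0,-0.89]},
    {"grip":0.6,"linear":[88.5,-1.4,0],"rot":[0,0,-1.07]},
    {"grip":0.6,"linear":[88.5,-1.4,0],"rot":[0,0,-1.25]},
    {"grip":0.6,"linear":[88.5,-1.4,0],"rot":[0,0,-1.43]},
    {"grip":0.6,"linear":[88.5,-1.4,0],"rot":[0,0,-1.571]},
    {"grip":0.6,"linear":[88.5,-1.4,0],"rot":[0,0,-1.571]},
  ],
)

```text
clock: 20.32
position: [496.9, 94.9, 249.2]
ee_rot: [0.988, 0.157, -0.0, 0.0]
contact_force: [-0.0, 0.3, -0.6]
gripper_width: 51.2
grasp_force: 0.0
```

```bash
python3 look.py w8.png | head -4;python3 - <<'E'
from h import *
st=arm.read_state();print(st['joints'],to(st,[496.8,94.8,157],0.318))
E
```

```text
20.325 [496.9  94.9 249.2] [3.1 0.  0.3] 51.24645304924936 [-0.   0.3 -0.6]
socket_a [436.8 210.2] 0.65 [525.9  13.9  74. ]
knob_grip [324.4 254.4] 0.88 [496.8  96.6 170. ]
scene socket_a [316.7 216.5] 0.97 [463.9 180.9  74. ]
[ 0.5  0.2 -0.2 -0.  -1.2  1.4] (array([-0.2,  0.1, 92.3]), array([-0., -0., -0.]))
```

View pics/w8.png

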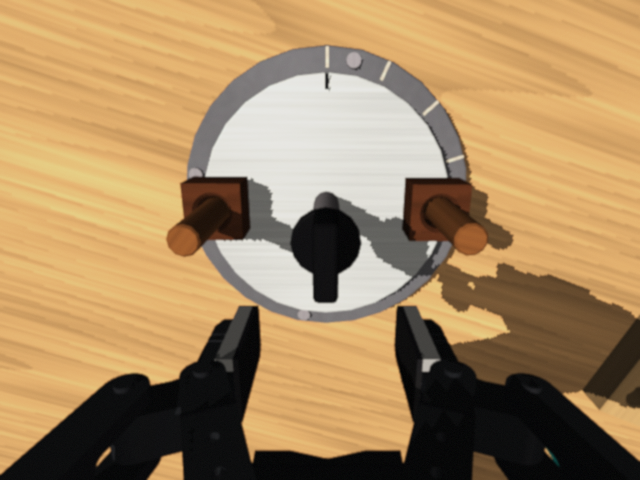

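The knob bar is at (325,260), aligned with the tool x axis. The mark is at (327,80) on the home line (327,57), and stops 1–3 are at (386,70), (432,107) and (456,159). Descending and gripping.

Request:
arm_command(
  rows=[
    {"grip":0.6,"linear":[0,0,40],"rot":[0,0,0]},
    {"grip":0.6,"linear":[0,0,75],"rot":[0,0,0]},
    {"grip":0.6,"linear":[0,0,91],"rot":[0,0,0]},
    {"grip":0.6,"linear":[0,0,91],"rot":[0,0,0]},
    {"grip":0.0,"linear":[0,0,91],"rot":[0,0,0]},
    {"grip":0.0,"linear":[0,0,91],"rot":[0,0,0]},
    {"grip":0.0,"linear":[0,0,91],"rot":[0,0,0]},
    {"grip":0.0,"linear":[0,0,91],"rot":[0,0,0]},
    {"grip":0.0,"linear":[0,0,91],"rot":[0,0,0]},
    {"grip":0.0,"linear":[0,0,91],"rot":[0,0,0]},
  ],
)

```text
clock: 22.02
position: [497.3, 96.1, 159.6]
ee_rot: [0.987, 0.158, 0.001, -0.001]
contact_force: [-2.8, 4.5, 3.4]
gripper_width: 13.2
grasp_force: 59.3
```

```bash
cat > ang.py <<'E'
from h import *
st=arm.read_state();e=R.from_quat(st['ee_rot']).as_euler('xyz');j=st['joints']
print(st['clock'],st['position'],'yaw %.4f'%e[2],'plate~%.3f'%(0.318-e[2]),'F',st['contact_force'],'T',np.array(st['wrist_torque']).round(3),st['gripper_width'],'j6 %.3f'%j[5])
E
python3 ang.py
```

```text
22.025 [497.3  96.1 159.6] yaw 0.3170 plate~0.001 F [-2.8  4.5  3.4] T [ 1.1  0.7 -0.1] 13.201611300030217 j6 1.377
```

Request:
arm_command(
  rows=[
    {"grip":0.0,"linear":[0.5,-1,0],"rot":[0,0,0.06]},
    {"grip":0.0,"linear":[0.5,-1,0],"rot":[0,0,0.12]},
    {"grip":0.0,"linear":[0.5,-1,0],"rot":[0,0,0.18]},
    {"grip":0.0,"linear":[0.5,-1,0],"rot":[0,0,0.24]},
    {"grip":0.0,"linear":[0.5,-1,0],"rot":[0,0,0.3]},
    {"grip":0.0,"linear":[0.5,-1,0],"rot":[0,0,0.36]},
    {"grip":0.0,"linear":[0.5,-1,0],"rot":[0,0,0.42]},
    {"grip":0.0,"linear":[0.5,-1,0],"rot":[0,0,0.42]},
  ],
)

```text
clock: 23.02
position: [497.3, 95.7, 159.6]
ee_rot: [0.999, -0.051, 0.001, 0.0]
contact_force: [-1.6, -1.3, 6.2]
gripper_width: 13.3
grasp_force: 59.7
```

```bash
python3 ang.py
```

```text
23.025 [497.3  95.7 159.6] yaw -0.1016 plate~0.420 F [-1.6 -1.3  6.2] T [-0.5  0.5  0.1] 13.276353834257542 j6 0.957
```

First stop reached. Next, the second.

Request:
arm_command(
  rows=[
    {"grip":0.0,"linear":[0,0,0],"rot":[0,0,0.06]},
    {"grip":0.0,"linear":[0,0,0],"rot":[0,0,0.12]},
    {"grip":0.0,"linear":[0,0,0],"rot":[0,0,0.18]},
    {"grip":0.0,"linear":[0,0,0],"rot":[0,0,0.24]},
    {"grip":0.0,"linear":[0,0,0],"rot":[0,0,0.3]},
    {"grip":0.0,"linear":[0,0,0],"rot":[0,0,0.36]},
    {"grip":0.0,"linear":[0,0,0],"rot":[0,0,0.419]},
    {"grip":0.0,"linear":[0,0,0],"rot":[0,0,0.419]},
  ],
)

```text
clock: 24.02
position: [497.1, 95.2, 159.6]
ee_rot: [0.966, -0.257, 0.0, 0.001]
contact_force: [-2.7, -3.4, 6.7]
gripper_width: 13.0
grasp_force: 59.8
```

```bash
python3 ang.py
```

```text
24.025 [497.1  95.2 159.6] yaw -0.5204 plate~0.838 F [-2.7 -3.4  6.7] T [-1.   0.6  0.1] 13.029890408065672 j6 0.538
```

Request:
arm_command(
  rows=[
    {"grip":0.0,"linear":[0,0,0],"rot":[0,0,0.06]},
    {"grip":0.0,"linear":[0,0,0],"rot":[0,0,0.12]},
    {"grip":0.0,"linear":[0,0,0],"rot":[0,0,0.18]},
    {"grip":0.0,"linear":[0,0,0],"rot":[0,0,0.24]},
    {"grip":0.0,"linear":[0,0,0],"rot":[0,0,0.3]},
    {"grip":0.0,"linear":[0,0,0],"rot":[0,0,0.35]},
    {"grip":0.0,"linear":[0,0,0],"rot":[0,0,0.39]},
    {"grip":0.0,"linear":[0,0,0],"rot":[0,0,0.415]},
    {"grip":0.0,"linear":[0,0,0],"rot":[0,0,0.415]},
    {"grip":0.0,"linear":[0,0,0],"rot":[0,0,0.415]},
  ],
)

```text
clock: 25.28
position: [496.8, 94.9, 159.6]
ee_rot: [0.893, -0.451, 0.0, 0.001]
contact_force: [-2.9, -4.2, 6.7]
gripper_width: 12.8
grasp_force: 59.9
```

```bash
python3 ang.py; python3 - <<'E'
from h import *
p=imaging.get_image('wrist');save(p,'w9.png')
E
```

```text
25.275 [496.8  94.9 159.6] yaw -0.9351 plate~1.253 F [-2.9 -4.2  6.7] T [-1.3  0.6  0.1] 12.805928478862311 j6 0.123
```

View pics/w9.png

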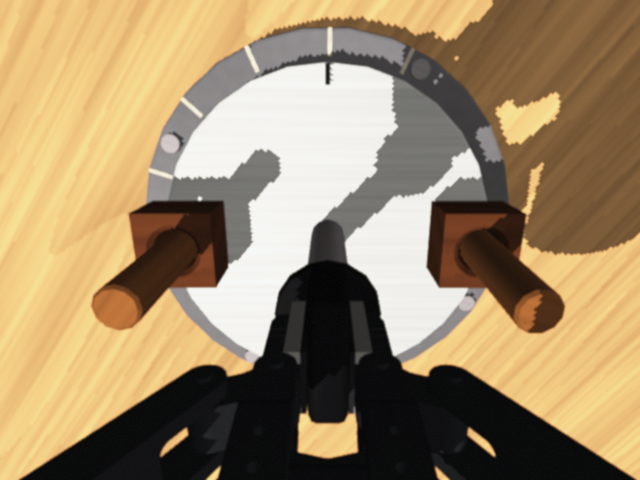

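The mark at (328,74) points to the line at (330,40). Three lines lie behind it, at (252,58), (190,107) and (160,174, home), so this is the third stop. Both dowels are still seated. I'll make a tiny trim, settle and hand in.

Request:
arm_command(
  rows=[
    {"grip":0.0,"linear":[0,0,0],"rot":[0,0,0.006]},
    {"grip":0.0,"linear":[0,0,0],"rot":[0,0,0.006]},
    {"grip":0.0,"linear":[0,0,0],"rot":[0,0,0.006]},
    {"grip":0.0,"linear":[0,0,0],"rot":[0,0,0.006]},
    {"grip":0.0,"linear":[0,0,0],"rot":[0,0,0.006]},
    {"grip":0.0,"linear":[0,0,0],"rot":[0,0,0.006]},
  ],
)

```text
clock: 26.08
position: [496.8, 94.9, 159.6]
ee_rot: [0.891, -0.453, 0.0, 0.001]
contact_force: [-2.7, -4.9, 6.4]
gripper_width: 13.1
grasp_force: 59.9
```

```bash
python3 ang.py; python3 -c "
from bench import job
print(job.job_done())"
```

```text
26.075 [496.8  94.9 159.6] yaw -0.9410 plate~1.259 F [-2.7 -4.9  6.4] T [-1.2  0.7  0.1] 13.117505369905615 j6 0.118
the job is handed in; nothing more can be done
None
```

Both dowels stand upright in their sockets and look fully seated in the images. The arm is still gripping the knob at the third stop (about 1.259 rad), and the job was handed in at 26 s.

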